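# Show the dipped tester wand to the counter camera

### The job

Draw the tester wand (the one with the tall handle) out of the marble holder and dip its tip into the small open white pot, at least half-way down, without pressing hard on the pot or shoving it. Then show the wand to the counter camera: handle end up, its tip straight in front of the lens at lens height, above the round mark on the camera's foot, leaning about 30 degrees with the tip towards the lens, parallel to the slanted rod on the camera's side. Finish while still holding it there motionless, clear of everything else, and leave the stopper, burner, jar and gift box where they are.

Things in the scene. Friction and masses are not known exactly. Their poses are not given: they have to be found in the camera images.
- wand: brass tester wand, loose, about 90 g (varies), standing upright in one of the holder's two holes. Origin: centre of the underside of its collar, which rests on the holder's top; z runs up along the wand. Collar: 30 mm across, z 0 to 6 mm. Round grip: 18 mm across, plain cylinder, z 6 to 56 mm. Pointed finial 17 mm across at most, z 56 to 81 mm. Thin rod 9 mm across with a 10 mm round end, from the collar down to z -85 mm. Round about z, so its yaw does not matter.
- wand_tip (a point): lowest point of the wand's rod, on its axis, 85 mm below the wand's origin
- holder: fixed white marble block, 60 mm (x) by 190 mm (y) by 95 mm tall, with two 14 mm wide, 91 mm deep holes in its top at y = -45 and +45 mm. Origin: centre of its underside. One hole holds the wand, the other the stopper; which is which varies.
- stopper: bystander: loose brass stopper in the other hole of the holder, same collar and rod as the wand, but low: above the collar only a short neck and a flat disc 34 mm across, its top 28 mm above the holder. Origin: centre of the underside of its collar, on the holder's top.
- pot: small open white ceramic pot, empty, loose, 300 g, straight round wall: 58 mm across outside, 50 mm inside, 55 mm tall, inner floor 7 mm up. Origin: centre of its underside; z up.
- camera: fixed counter camera, looking along its own -x (towards the robot). Origin: at table level, on its middle line. Black foot plate x -100 to +60 mm, 70 mm wide, 12 mm thick, with a round aluminium mark 28 mm across at x = -80 mm, below the focus. Post at x = 25 mm. Grey box 50 x 55 x 50 mm, x -5 to 45 mm, z 145 to 195 mm; black lens barrel 40 mm across, 16 mm long, in front of it.
- lens (a point): centre of the lens front, 17 mm ahead (-x) of the camera's origin, 170 mm above the table
- focus (a point): the point in the air where the wand's tip must be: 63 mm straight in front of the lens, 170 mm above the table, over the round mark on the foot plate
- angle_rod: fixed slim aluminium rod, 8 mm thick, 90 mm long, on the camera's +y side (58 mm from its middle line), slanted 30 degrees from upright. Origin: its middle, 170 mm above the table. Its z axis runs up along the rod (top leaning away from the camera's back, to the camera's -x; bottom towards the camera): the wand's z axis must be parallel to it.
- burner: bystander: loose incense burner of glass with a brass domed lid (one piece), 76 mm across, 177 mm tall. Origin: centre of its underside.
- jar: bystander: loose lidded white jar, 60 mm across, 75 mm tall. Origin: centre of its underside.
- giftbox: bystander: fixed gift box, 104 mm square, 101 mm tall. Origin: centre of its underside.
Not all that is in view belongs to the job. Leave any green look-alike of the wand alone.

How it is judged:
On the way, in this order (a step that is already met when the one before it is completed fails the run):
1. the wand is drawn out of the holder, held in the gripper (contact force between wand and the fingers above 0.5 N and z of wand_tip in the frame of holder above 0.097 m), for 0.1 s.
2. the held wand's tip is inside the pot, at least half-way down (contact force between wand and the fingers above 0.5 N and horizontal distance between wand_tip and pot below 0.025 m and z of wand_tip in the frame of pot below 0.033 m and angle between wand's own z axis and vertical below 1 rad), for 0.1 s.
At the end, for the whole second after the job is handed in: The wand, held at rest by the fingers alone, has its tip within 25 mm of the focus and its axis within 11 degrees of the slanted rod, handle end up; wand and robot touch no other listed thing; pot upright; pot, stopper, burner and jar within 25 mm of their starts (distance between wand_tip and focus below 0.025 m and angle between the z axis of wand and the z axis of angle_rod, either way round below 0.2 rad and angle between wand's own z axis and vertical below 1 rad and contact force between wand and the fingers above 0.5 N and contact force between each of wand, the arm, the fingers and holder below 0.05 N and contact force between each of wand, the arm, the fingers and stopper below 0.05 N and contact force between each of wand, the arm, the fingers and pot below 0.05 N and contact force between each of wand, the arm, the fingers and camera below 0.05 N and contact force between each of wand, the arm, the fingers and burner below 0.05 N and contact force between each of wand, the arm, the fingers and jar below 0.05 N and contact force between each of wand, the arm, the fingers and giftbox below 0.05 N and linear speed of wand below 0.03 m/s and angle between pot's own z axis and vertical below 0.1 rad and distance of each of pot, burner, jar, stopper from where it was at the start of the episode below 0.025 m); the arm keeps its last pose, push and grip.
It fails at once if the pot is shoved more than 25 mm or tipped (distance of pot from where it was at the start of the episode above 0.025 m or angle between pot's own z axis and vertical above 0.3 rad).
It fails at once if the wand or the gripper presses on the pot with more than 15 N (contact force between any of wand, the fingers and pot above 15 N).
It fails at once if the stopper, burner or jar is moved more than 25 mm (distance of any of burner, jar, stopper from where it was at the start of the episode above 0.025 m).
It fails at once if the gift box or camera is pushed hard (contact force between any of the arm, the fingers and giftbox above 15 N or contact force between any of the arm, the fingers and camera above 15 N).
It also fails if it takes over 48 s, if anything falls off the work surface, if the arm or the gripper's body presses on something with over 40 N, if the wrist force passes 120 N, or if a joint passes its speed limit or range.

### The arm

A 6-joint arm with a two-finger parallel gripper is mounted at the origin on the work surface. World frame = base frame: x ahead of the robot, y to its left, z up, the work surface at z = 0. Lengths are in m, angles in rad, forces in N, time in s.
With the tool pointing down it reaches from about 0.35 to 0.975 m from the base axis. Payload 4.9 kg.
Tool frame: the origin (TCP) lies between the finger pads; the fingertips stand 19 mm ahead of it and the grasp point (between the pads) is the TCP; z points along the fingers, y is the direction in which the jaws open and shut (so a half turn about z gives the same grasp; the last joint's range is limited). The gripper opens to 85 mm and grips with 20 to 120 N. Pads are 22 mm wide; open, the fingers measure 114 mm over their backs; the gripper's body (76 mm by 85 mm) begins 54 mm behind the grasp point. The pads swing forward as they close: fully open they stand 13 mm farther back than shut.
Start: joints at [1.12, 0.053, 1.613, -0, 1.476, -0.119], TCP at [0.204, 0.591, 0.218] pointing down, gripper open.
Joint ranges: [-3.01, 3.01], [-1.01, 2.22], [0.06, 2.58], [-1.02, 4.17], [0.09, 2.62], [-3.14, 3.14]. Speed limits (rad/s): [2.57, 2.57, 3.14, 3.14, 3.14, 3.14].

### API

Orientations are given as a unit quaternion [w, x, y, z].
In Python, from plant import state, grab_frame, calibration, job_done gives the robot as it stands. The module is installed in compiled form; this text tells all that it offers.
- The arm moves only by the tool servo_tool, never from a script. Its argument "deltas" is a list that holds one entry, the list of rows, each a list of 5 numbers: the finger opening in mm, from 0 to 85.4, then the shift along the world's x, y, z in mm, then the turn about the world's z in units of 6 degrees (1.0 is 6 degrees). A call has 1 to 5 rows; each row is the pose to reach, as a shift and turn from the pose commanded when the call began; what a row does not reach only later rows make up. A row lasts 1/8 s, in which the tool goes at most 62.5 mm and 10.7 degrees, less where a joint would pass 70% of its speed; a pose out of reach is approached as far as the arm can. A call with a gripper value outside its range is refused whole. The fingers move at their own pace and stop on an object; the grip force is fixed at half the most. Time passes only in rows, so rows that repeat a pose let the fingers close. It gives the time, the measured TCP pose, the force and the opening at its end, in the units of the state.
- state(): the state, without advancing time (a new reading comes with each control period).
- grab_frame(name): name is "scene" or "top"; returns the picture (400x640x3 uint8, red, green, blue); there is no depth.
- calibration(name): a dict with "intrinsics" (3x3 intrinsics, pixels), "world_from_camera" (4x4, takes a point from camera to world coordinates). Camera axes: x right, y down, z forward; pixel columns grow to the right and rows downward; lengths in m; the calibration is good to about 2 mm. A picture is of the moment at which its call begins. calibration takes no time and is no camera call.
- job_done(): hands the job in, once; it reports no verdict.
The state is a dict: "time": time; "joint_pos": joint angles; "joint_vel": joint speeds; "joint_efforts": joint torques, N m; "tool_pos": TCP position; "tool_rot": TCP orientation; "contact_force": force on the tool from outside, world axes, zero at the start; "ft_torque": the same for the moment, N m; "gripper_width": opening from 0.0 (shut) to 1.0 (fully open).
Only numpy, scipy, OpenCV 4.12 (cv2) and the standard library are available. Lean on these libraries where they do the work, as an engineer would, in place of code of your own. Each camera call takes 0.05 s, during which the arm holds its last target.

## Working session

There is one attempt and no reset: what is moved stays moved. The work goes in short steps, Python scripts to look and compute and a tool call to move; the robot and the scene stay as the last step left them, time stands still between calls to the robot, and variables do not carry over. Pictures are saved under pics/ and viewed, and the job is handed in when it is done.

Besides the shell and the picture viewer there is one more tool, called after "Request:" as name([rows], argument=value, ...), one row to a line, values as JSON. servo_tool: Moves the arm, as the interface text tells. Its arguments: {"type":"object","properties":{"deltas":{"type":"array","items":{"type":"array","items":{"type":"array","items":{"type":"number"}}}}},"required":["deltas"]}

```bash
mkdir -p pics; python3 - <<'E'
from plant import *
import cv2
print(state())
for n in("scene","top"):
    f=grab_frame(n); cv2.imwrite(f"pics/{n}0.png",f[:,:,::-1]); c=calibration(n); print(n,c)
E
```

```text
{'time': 0.0, 'joint_pos': array([ 1.12002097e+00,  5.33795909e-02,  1.61433105e+00, -3.20491409e-05,
        1.47599643e+00, -1.19012348e-01]), 'joint_vel': array([ 5.63823506e-04, -5.32298194e-04, -2.98653230e-04, -1.30124456e-03,
       -7.85127636e-05, -3.76209405e-04]), 'joint_efforts': array([ 9.17788602e-04, -3.93696356e+01, -3.70175171e+01, -2.69451175e-05,
        7.23664052e-03,  8.48979852e-06]), 'tool_pos': array([0.20329222, 0.59030858, 0.21692683]), 'tool_rot': array([-2.81825591e-04,  1.65120192e-01,  9.86272885e-01, -1.01907468e-03]), 'contact_force': array([0.36691559, 0.0752033 , 0.22349155]), 'ft_torque': array([-0.00700565,  0.00200399, -0.05674071]), 'gripper_width': 0.9964179040008384}
scene {'intrinsics': array([[508.50663958,   0.        , 326.50284473],
       [  0.        , 508.50663958, 206.14132106],
       [  0.        ,   0.        ,   1.        ]]), 'world_from_camera': array([[ 0.47875143,  0.74708548, -0.46115112,  1.10663487],
       [ 0.87785956, -0.39978818,  0.26368922, -0.38487794],
       [ 0.01263562, -0.53106751, -0.84723529,  1.16823368],
       [ 0.        ,  0.        ,  0.        ,  1.        ]])}
top {'intrinsics': array([[450.1519136 ,   0.        , 325.90757202],
       [  0.        , 450.1519136 , 195.68703408],
       [  0.        ,   0.        ,   1.        ]]), 'world_from_camera': array([[-0.02665756, -0.99436884,  0.10256694,  0.47058146],
       [-0.99956232,  0.02783128,  0.01002918, -0.03932713],
       [-0.01282727, -0.1022547 , -0.99467554,  1.13803941],
       [ 0.        ,  0.        ,  0.        ,  1.        ]])}
```

View pics/scene0.png

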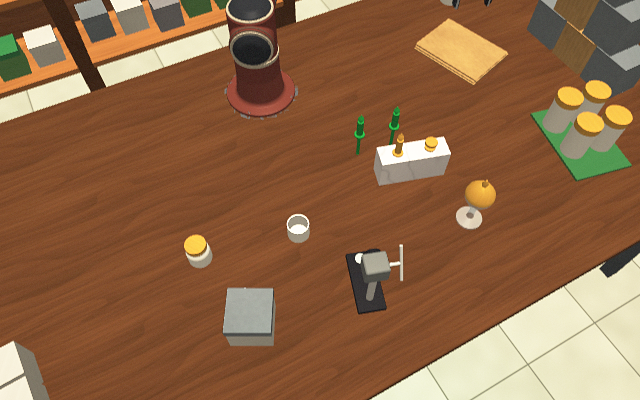

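View pics/top0.png

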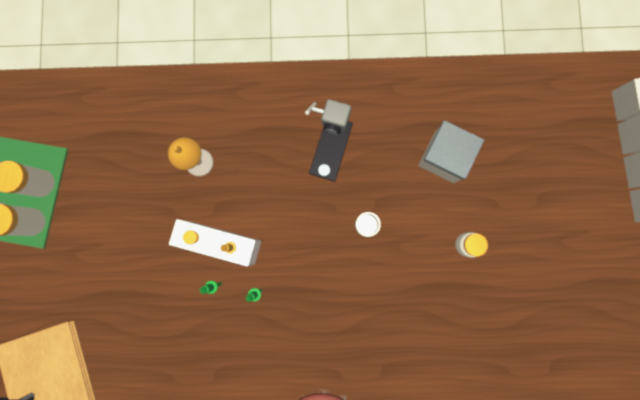

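```bash
cat > h.py <<'E'
import numpy as np,cv2
from plant import *
def ray(n,uv):
    c=calibration(n);K=c['intrinsics'];T=c['world_from_camera']
    d=T[:3,:3]@np.linalg.solve(K,[uv[0],uv[1],1.]);return T[:3,3],d/np.linalg.norm(d)
def onz(n,uv,z):
    o,d=ray(n,uv);return o+d*(z-o[2])/d[2]
def tri(a,b):
    (o1,d1),(o2,d2)=ray('scene',a),ray('top',b)
    t=np.linalg.lstsq(np.c_[d1,-d2],o2-o1,rcond=None)[0]
    p,q=o1+t[0]*d1,o2+t[1]*d2;return (p+q)/2,np.linalg.norm(p-q)
def proj(n,p):
    c=calibration(n);K=c['intrinsics'];T=np.linalg.inv(c['world_from_camera'])
    q=K@(T[:3,:3]@np.array(p)+T[:3,3]);return q[:2]/q[2]
E
python3 - <<'E'
import cv2,numpy as np
s=cv2.imread('pics/scene0.png');t=cv2.imread('pics/top0.png')
a=cv2.resize(s[95:315,280:500],None,fx=2.7,fy=2.7,interpolation=cv2.INTER_CUBIC)
cv2.imwrite('pics/a.png',a)
b=cv2.resize(t[85:305,160:390],None,fx=2.7,fy=2.7,interpolation=cv2.INTER_CUBIC)
cv2.imwrite('pics/b.png',b)
E
```

```text
(no output)
```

View pics/a.png

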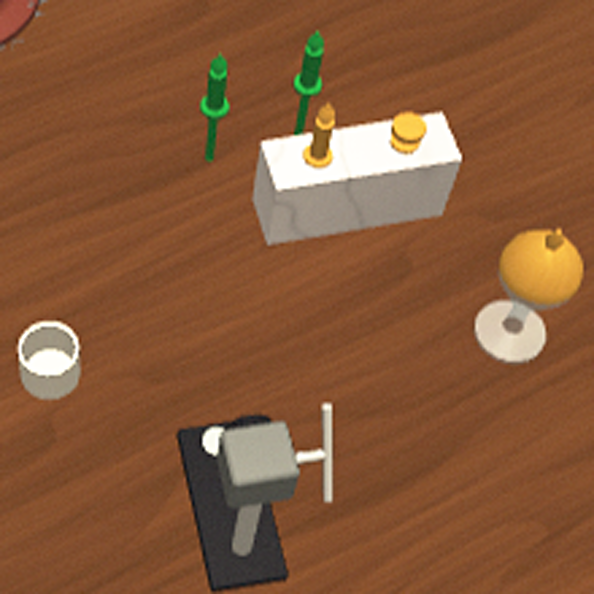

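View pics/b.png

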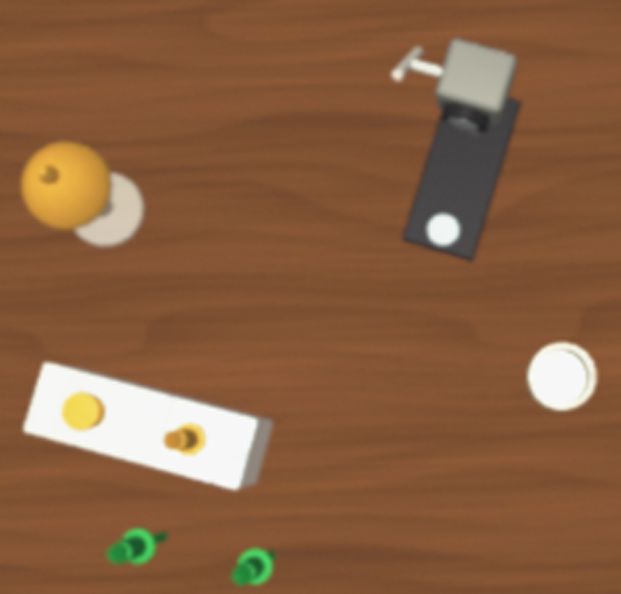

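Candidates for the wand, in scene pixels: brass on the holder at (399,146), brass low disc at (431,145), green at (360,130) and (395,122). Only the brass one at (399,146) is tall and stands in the holder. The disc is the stopper and the green ones are look-alikes; the enlarged crops confirm it.

```bash
python3 - <<'E'
from h import *
np.set_printoptions(precision=4,suppress=True)
s=cv2.imread('pics/scene0.png');t=cv2.imread('pics/top0.png')
def comps(im,m,name,minA=25,off=(0,0)):
    n,l,st,c=cv2.connectedComponentsWithStats(m.astype('uint8'))
    for i in range(1,n):
        if st[i,4]>=minA: print(name,st[i],c[i])
    return l
hs=cv2.cvtColor(s,cv2.COLOR_BGR2HSV);ht=cv2.cvtColor(t,cv2.COLOR_BGR2HSV)
for n,h in(('scene',hs),('top',ht)):
    H,S,V=[h[...,i].astype(int) for i in range(3)]
    comps(None,(S<60)&(V>175),n+' white')
    comps(None,(H>14)&(H<32)&(S>150)&(V>130),n+' brass',10)
    comps(None,(H>50)&(H<75)&(S>150),n+' green')
    comps(None,(S<60)&(V<90),n+' dark')
H,S,V=[ht[...,i].astype(int) for i in range(3)]
# holder top poly
m=((S<60)&(V>200)).astype('uint8');m[:, :160]=0;m[:210]=0;m[280:]=0;m[:,270:]=0
cs=max(cv2.findContours(m,0,2)[0],key=cv2.contourArea)
r=cv2.minAreaRect(cs);P=[onz('top',p,.095)for p in cv2.boxPoints(r)]
P=np.array(P);print('holder',P,P.mean(0),[np.linalg.norm(P[i]-P[i-1])for i in range(4)])
# camera
m=((S<70)&(V<95)).astype('uint8');m[:110]=0;m[190:]=0;m[:,:300]=0;m[:,360:]=0
cs=max(cv2.findContours(m,0,2)[0],key=cv2.contourArea)
r=cv2.minAreaRect(cs);P=np.array([onz('top',p,.012)for p in cv2.boxPoints(r)]);print('foot',P,[np.linalg.norm(P[i]-P[i-1])for i in range(4)])
E
```

```text
scene white [110   0  32  13 265] [124.5736   4.2264]
scene white [149   0  30   9 150] [161.2533   2.5267]
scene white [295   0  65  22 713] [317.2595   6.9944]
scene white [ 23  24  33  26 524] [38.8511 36.5687]
scene white [  98   25  131   62 2707] [163.9616  55.6816]
scene white [   0   73   90   50 1942] [42.0659 96.8496]
scene white [ 377  137   74   29 1057] [412.071  151.6547]
scene white [456 207  26  22 397] [468.4534 217.8489]
scene white [287 214  22  21 217] [297.7005 225.5576]
scene white [186 243  24  19 118] [199.4237 255.3136]
scene white [389 244  14  37 141] [399.3191 262.1135]
scene white [355 253   8  11  56] [358.2143 257.4643]
scene white [  370   253   270   147 20397] [547.3993 349.3008]
scene white [365 258  24  15 175] [375.8629 266.1086]
scene white [226 289   6  11  26] [228.3077 294.7692]
scene white [  0 342  24  44 719] [  9.306  363.3213]
scene white [  0 376  33  24 544] [ 16.3364 390.4724]
scene brass [ 5 78 13  5 13] [11.     79.6923]
scene brass [585  80  27  23 436] [597.6927  90.461 ]
scene brass [557  86  27  24 460] [569.9913  96.9152]
scene 
[... 1942 characters left out ...]
 243  13   9  77] [228.0779 247.2208]
top green [201 282  18  11 126] [209.5159 287.3651]
top green [247 289  14  12 116] [253.5259 294.5776]
top dark [ 310  122   42   59 1270] [330.7654 148.2535]
holder [[0.4747 0.3395 0.095 ]
 [0.5356 0.3231 0.095 ]
 [0.4801 0.1374 0.095 ]
 [0.42   0.1547 0.095 ]] [0.4776 0.2387 0.095 ] [np.float64(0.19268601056751902), np.float64(0.06302244483476033), np.float64(0.1938149239577611), np.float64(0.06254923754481666)]
foot [[ 0.6453  0.0148  0.012 ]
 [ 0.7959 -0.0316  0.012 ]
 [ 0.7739 -0.0992  0.012 ]
 [ 0.624  -0.0521  0.012 ]] [np.float64(0.07020478731841301), np.float64(0.1575557877751991), np.float64(0.0711313177092026), np.float64(0.1571479180239133)]
```

```bash
python3 - <<'E'
from h import *
np.set_printoptions(precision=4,suppress=True)
f=lambda x,y:(x/2.7+160,y/2.7+85)
g=lambda x,y:(x/2.7+280,y/2.7+95)
print('collar top',onz('top',f(190,439),.101),'scene',onz('scene',g(318,156),.101))
print('tip finial tri',tri(g(326,105),f(168,440)))
print('pot top',onz('top',(367.6,224),.055),'scene rim',onz('scene',g(49,346),.055))
print('mark',onz('top',(323.9,169.9),.012),onz('top',f(443,230),.012))
print('burner foot',onz('top',f(107,209),.003),onz('scene',g(511,331),.003))
print('jar',onz('top',(476.6,244.6),.075),'stopper',onz('top',(190.4,237),.122))
print('greens',[tri(g(317,33),f(118,554)),tri(g(220,58),f(242,574))])
print('rod',tri(g(326,405),f(398,74)),tri(g(328,500),f(420,50)))
print('lens',onz('top',f(467,118),.17))
a=np.array([.4777,.2387]);th=np.radians(-16.55);y=np.array([-np.sin(th),np.cos(th)])
print('wand from holder',a-.045*y,'x',np.cos(th),np.sin(th))
print(proj('top',[.203,.59,.217]),proj('scene',[.203,.59,.217]))
E
```

```text
collar top [0.4639 0.1935 0.101 ] scene [0.4682 0.1944 0.101 ]
tip finial tri (array([0.4641, 0.1947, 0.1736]), np.float64(3.278374468168388e-05))
pot top [ 0.5112 -0.1266  0.055 ] scene rim [ 0.5114 -0.1259  0.055 ]
mark [ 0.6524 -0.0246  0.012 ] [ 0.6517 -0.0251  0.012 ]
burner foot [0.6824 0.2935 0.003 ] [0.6846 0.2976 0.003 ]
jar [ 0.4554 -0.3777  0.075 ] stopper [0.4902 0.2791 0.122 ]
greens [(array([0.3768, 0.2389, 0.1659]), np.float64(0.005456714769529792)), (array([0.3581, 0.1405, 0.1629]), np.float64(0.0034508127519932118))]
rod (array([0.7448, 0.0052, 0.2098]), np.float64(0.001713897081089971)) (array([ 0.789 , -0.0096,  0.1303]), np.float64(0.003226283572318162))
lens [ 0.7177 -0.049   0.17  ]
wand from holder [0.4649 0.1956] x 0.9585715196636188 -0.2848519645180293
[ 19.0484 385.6911] [467.804  13.808]
```

Measured positions, with the two views agreeing to about 3 mm:
- **Wand:** (0.465, 0.195), finial top at 0.174 (expected 0.176).
- **Pot:** (0.511, -0.126).
- **Focus:** (0.652, -0.025, 0.170).
- **Camera yaw:** about -17.3°.
- **Holder yaw:** about -16.5°.

The tool can only yaw, so I'll tilt the wand by pivoting it in the grip against the fixed holder's top edge.

Request:
servo_tool([
  [[85, 30, -45, 5, 0.1], [85, 65, -98, 5, 0.2], [85, 100, -151, 5, 0.3], [85, 136, -205, 5, 0.35], [85, 172, -259, 5, 0.35]],
])

```text
time: 0.72
tool_pos: [0.3723, 0.3357, 0.2228]
tool_rot: [-0.0, 0.147, 0.989, -0.0]
contact_force: [0.8, 0.2, 1.1]
gripper_width: 0.998
```

Request:
servo_tool([
  [[85, 30, -45, 0, 0], [85, 60, -90, 0, 0], [85, 85, -128, 0, 0], [85, 89, -136, 0, 0], [85, 89, -136, 0, 0]],
])

```text
time: 1.35
tool_pos: [0.4605, 0.2014, 0.2228]
tool_rot: [-0.001, 0.148, 0.989, 0.0]
contact_force: [-0.4, 0.3, 0.7]
gripper_width: 0.993
```

```bash
python3 - <<'E'
from h import *
s=state();print(s['tool_pos'],s['time'],s['tool_rot'])
a=grab_frame('scene')[:,:,::-1];b=grab_frame('top')[:,:,::-1]
print(state()['tool_pos'])
o=np.hstack([cv2.resize(a[40:240,310:510],(400,400)),cv2.resize(b[130:330,130:330],(400,400))])
cv2.imwrite('pics/c1.png',o)
E
```

```text
[0.46054675 0.20144578 0.22275477] 1.35 [-5.43190465e-04  1.47530016e-01  9.89057429e-01  3.37510958e-05]
[0.46015017 0.20240748 0.22293564]
```

View pics/c1.png

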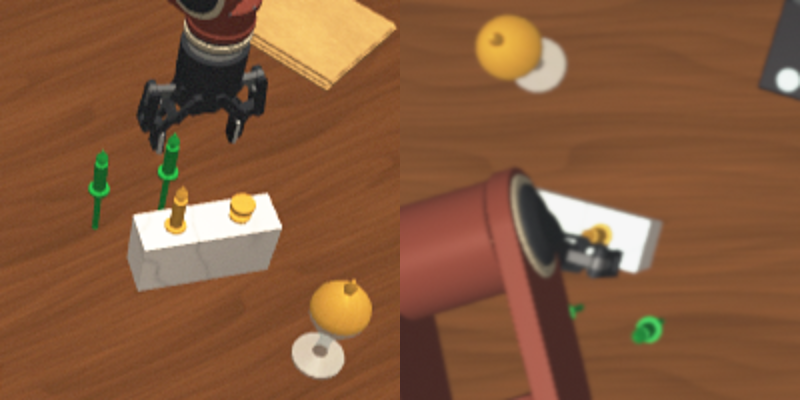

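```bash
python3 - <<'E'
from h import *
y=np.array([np.cos(np.radians(73)),np.sin(np.radians(73)),0])
for c in([.4602,.2024],[.465,.196]):
  for s in(-.048,.048):
    for z in(.21,.222):print(c,s,z,proj('scene',np.r_[c,z]+s*y))
s=state();print(s['joint_pos'],s['joint_vel'])
E
python3 -c "
import cv2;a=cv2.imread('pics/c1.png');cv2.imwrite('pics/c2.png',cv2.resize(a[60:250,60:290],None,fx=3,fy=3,interpolation=2))"
```

```text
[0.4602, 0.2024] -0.048 0.21 [385.84433796 124.9795744 ]
[0.4602, 0.2024] -0.048 0.222 [386.38910244 121.72438614]
[0.4602, 0.2024] 0.048 0.21 [422.9543348  119.40165852]
[0.4602, 0.2024] 0.048 0.222 [423.79360118 116.13056801]
[0.465, 0.196] -0.048 0.21 [384.68372547 127.21650715]
[0.465, 0.196] -0.048 0.222 [385.22071993 123.96938528]
[0.465, 0.196] 0.048 0.21 [421.9183489  121.60151525]
[0.465, 0.196] 0.048 0.222 [422.75183787 118.33806941]
[ 2.65981560e-01 -2.48587260e-01  1.88545248e+00  4.67077394e-04
  1.50530433e+00 -1.01085933e+00] [ 0.01271471 -0.00083166 -0.00377242 -0.00280816 -0.00090987 -0.00274356]
```

View pics/c2.png

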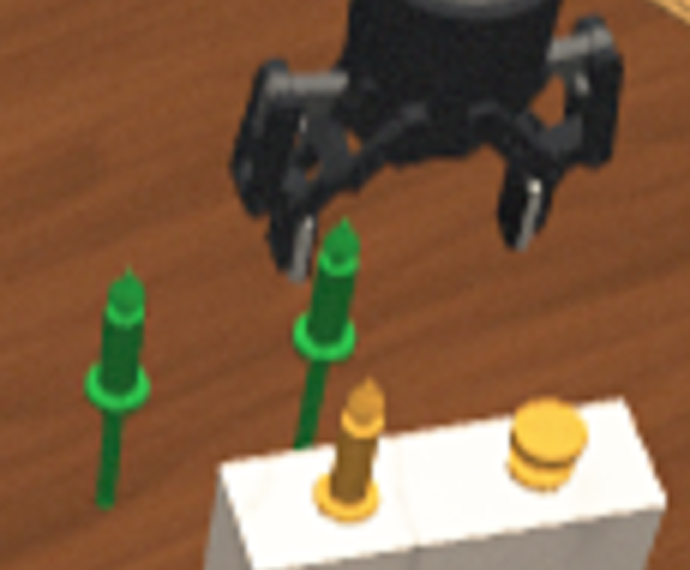

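Request:
servo_tool([
  [[85, 3, -4, 0, 0], [85, 5, -6.5, -25, 0], [85, 5, -6.5, -50, 0], [85, 5, -6.5, -68, 0], [85, 5, -6.5, -68, 0]],
])

```text
time: 2.08
tool_pos: [0.4646, 0.1951, 0.1535]
tool_rot: [-0.002, 0.147, 0.989, -0.001]
contact_force: [-0.9, -0.7, 0.8]
gripper_width: 0.998
```

```bash
python3 - <<'E'
from h import *
p=state()['tool_pos'];print(p)
a=grab_frame('scene')[:,:,::-1];b=grab_frame('top')[:,:,::-1]
o=np.hstack([cv2.resize(a[80:180,360:460],(400,400),interpolation=2),cv2.resize(b[190:290,170:270],(400,400),interpolation=2)])
cv2.imwrite('pics/d1.png',o)
y=np.array([np.cos(np.radians(73)),np.sin(np.radians(73)),0])
for s in(-.045,.045):
  q=p+s*y-[0,0,.006];print((proj('scene',q)-[360,80])*4,(proj('top',q)-[170,190])*4+[400,0])
E
```

```text
[0.46455849 0.19511084 0.15347064]
[ 91.05357414 252.61679545] [698.13476707 252.45362691]
[225.17784555 231.88972293] [541.37098607 208.34145584]
```

View pics/d1.png

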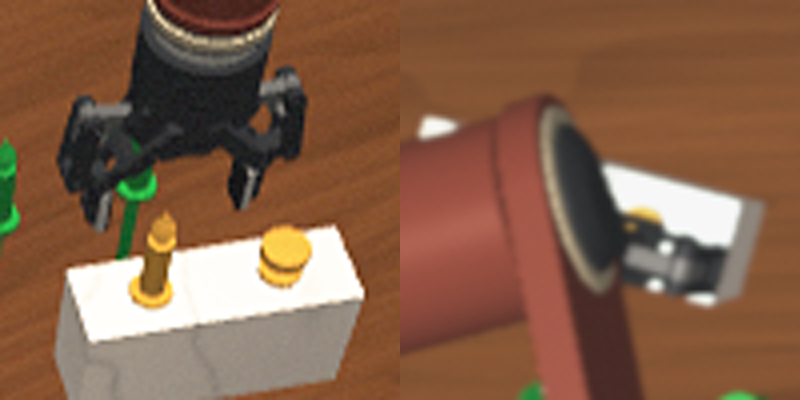

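Request:
servo_tool([
  [[45, 0, 0, 0, 0], [45, 0, 0, 0, 0], [45, 0, 0, 0, 0]],
])

```text
time: 2.55
tool_pos: [0.4661, 0.1951, 0.1558]
tool_rot: [0.0, 0.147, 0.989, 0.0]
contact_force: [0.1, 0.3, -0.1]
gripper_width: 0.525
```

```bash
python3 - <<'E'
from h import *
p=state()['tool_pos'];print(p)
a=grab_frame('scene')[:,:,::-1];b=grab_frame('top')[:,:,::-1]
cv2.imwrite('pics/e0s.png',a);cv2.imwrite('pics/e0t.png',b)
o=np.hstack([cv2.resize(a[90:170,370:450],(400,400),interpolation=2),cv2.resize(b[210:290,190:270],(400,400),interpolation=2)])
cv2.imwrite('pics/e1.png',o)
y=np.array([np.cos(np.radians(73)),np.sin(np.radians(73)),0])
for s in(-.025,.025):
  q=p+s*y-[0,0,.014];print((proj('scene',q)-[370,90])*5,(proj('top',q)-[190,210])*5+[400,0])
E
```

```text
[0.4660914  0.19511391 0.15576217]
[101.59053048 269.05783063] [631.71766407 199.5281366 ]
[194.43884968 254.6688662 ] [523.48794626 169.08208416]
```

View pics/e1.png

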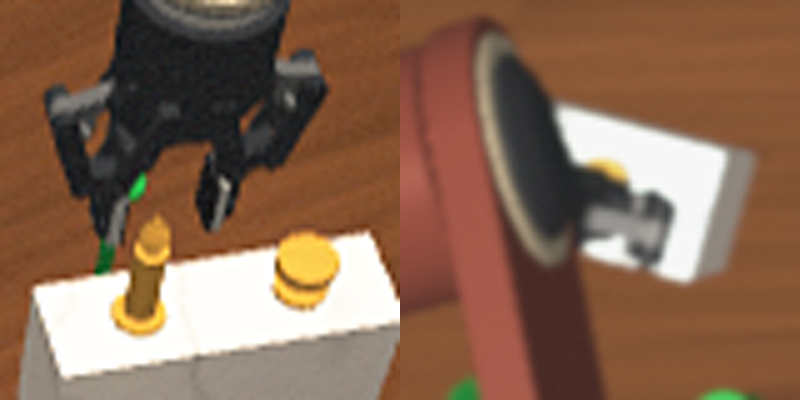

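```bash
python3 - <<'E'
from h import *
for z in(.142,.15):
  m=onz('scene',(370+165/5,90+234/5),z);print(z,m)
  for q in((115,240),(215,228)):print(onz('scene',(370+q[0]/5,90+q[1]/5),z))
# -y finger in top view: outer link around (650,235)
for z in (.16,.2):print('top finger',onz('top',(190+(650-400)/5,210+232/5),z), onz('top',(190+(600-400)/5,210+228/5),z))
E
```

```text
0.142 [0.4547074  0.21295917 0.142     ]
[0.44583163 0.18767265 0.142     ]
[0.46361773 0.23834414 0.142     ]
0.15 [0.4597895  0.20829873 0.15      ]
[0.45098292 0.18320934 0.15      ]
[0.46863037 0.23348582 0.15      ]
top finger [0.44485894 0.15952477 0.16      ] [0.44714181 0.1811664  0.16      ]
top finger [0.44591095 0.1513921  0.2       ] [0.44810045 0.17214863 0.2       ]
```

The scene view shows the finger midpoint about (-5, +13) mm from what the arm reports, so the reported TCP appears biased. I'll correct it by sight.

Request:
servo_tool([
  [[55, 3, -6, 0, 0], [55, 5, -13, 0, 0], [55, 5, -13, 0, 0], [55, 5, -13, 0, 0]],
])

```text
time: 3.15
tool_pos: [0.4708, 0.1819, 0.1552]
tool_rot: [-0.0, 0.147, 0.989, 0.0]
contact_force: [0.2, 0.0, -0.4]
gripper_width: 0.645
```

```bash
python3 - <<'E'
from h import *
s=state();p=s['tool_pos'];print(p,s['joint_pos'],s['tool_rot'])
a=grab_frame('scene')[:,:,::-1];b=grab_frame('top')[:,:,::-1]
cv2.imwrite('pics/f0s.png',a);cv2.imwrite('pics/f0t.png',b)
o=np.hstack([cv2.resize(a[90:170,370:450],(400,400),interpolation=2),cv2.resize(b[210:290,190:270],(400,400),interpolation=2)])
cv2.imwrite('pics/f1.png',o)
print(proj('scene',[0,0,0]),proj('top',[0,0,0]))
E
```

```text
[0.47083244 0.18191922 0.15516495] [ 2.21129458e-01 -1.92839968e-01  1.95289339e+00  7.32858726e-05
  1.38160435e+00 -1.05413344e+00] [-4.33455683e-05  1.47236371e-01  9.89101334e-01  2.18274894e-05]
[260.87646179  91.77387187] [320.85531782 438.7597113 ]
```

View pics/f1.png

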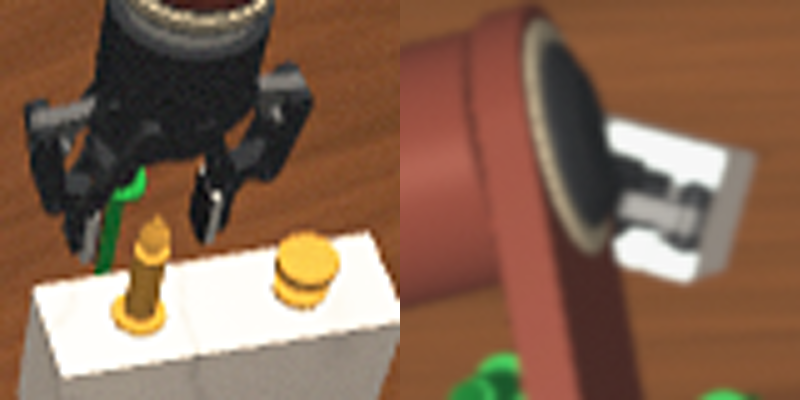

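View pics/f0s.png

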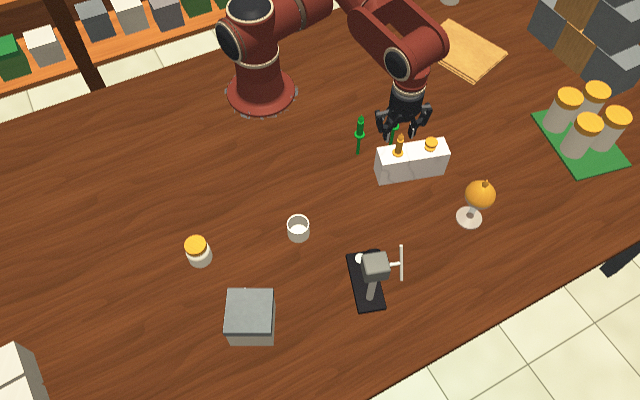

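```bash
python3 - <<'E'
from h import *
for z in(.14,.15,.16):
  print(z,onz('scene',(399,139.4),z),(proj('scene',[.465,.195,z])-[370,90])*5)
f=lambda u,v:(190+(u-400)/5,210+v/5)
for z in(.16,.18):print(onz('top',f(690,215),z),onz('top',f(640,205),z))
E
```

```text
0.14 [0.45587848 0.2000882  0.14      ] [146.33142019 262.6420721 ]
0.15 [0.46220736 0.19439916 0.15      ] [148.92669285 250.29167291]
0.16 [0.46853623 0.18871012 0.16      ] [151.55571518 237.7806656 ]
[0.45168974 0.14214866 0.16      ] [0.45655283 0.16377683 0.16      ]
[0.45207606 0.13843765 0.18      ] [0.45683971 0.15962355 0.18      ]
```

Request:
servo_tool([
  [[55, 0, 0, -12, 0], [55, 0, 0, -24, 0], [40, 0, 0, -24, 0], [30, 0, 0, -24, 0]],
])

```text
time: 3.75
tool_pos: [0.4708, 0.1822, 0.131]
tool_rot: [-0.0, 0.147, 0.989, 0.0]
contact_force: [-0.4, -0.3, 0.2]
gripper_width: 0.353
```

```bash
python3 - <<'E'
from h import *
s=state();p=s['tool_pos'];print(p)
a=grab_frame('scene')[:,:,::-1];b=grab_frame('top')[:,:,::-1]
o=np.hstack([cv2.resize(a[90:170,370:450],(400,400),interpolation=2),cv2.resize(b[210:290,190:270],(400,400),interpolation=2)])
cv2.imwrite('pics/g1.png',o)
E
```

```text
[0.47075372 0.18219251 0.13104263]
```

View pics/g1.png

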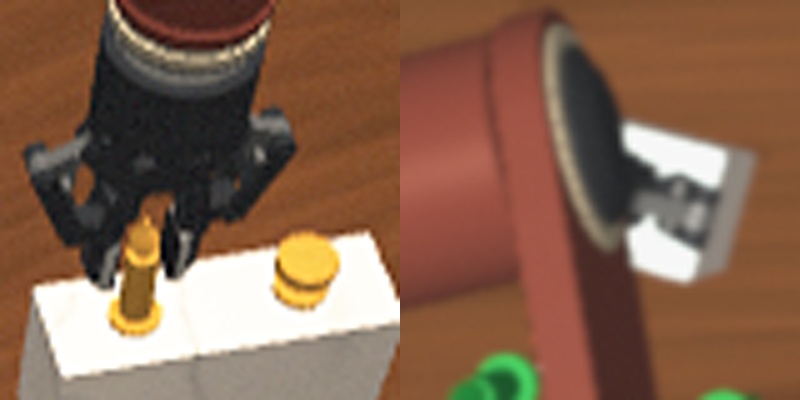

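Request:
servo_tool([
  [[30, 3, -1, 0, 0], [10, 3, -1, 0, 0], [0, 3, -1, 0, 0], [0, 3, -1, 0, 0], [0, 3, -1, 0, 0]],
])

```text
time: 4.47
tool_pos: [0.4753, 0.1854, 0.1327]
tool_rot: [0.001, 0.147, 0.989, 0.006]
contact_force: [1.3, 13.7, -0.9]
gripper_width: 0.165
```

```bash
python3 - <<'E'
from h import *
s=state();p=s['tool_pos'];print(p,s['gripper_width'],s['contact_force'],s['ft_torque'])
a=grab_frame('scene')[:,:,::-1];b=grab_frame('top')[:,:,::-1]
o=np.hstack([cv2.resize(a[90:170,370:450],(400,400),interpolation=2),cv2.resize(b[210:290,190:270],(400,400),interpolation=2)])
cv2.imwrite('pics/g2.png',o)
E
```

```text
[0.47529308 0.18535167 0.13268844] 0.16463982697004823 [ 1.31002699 13.68698863 -0.89009559] [ 2.55237411 -0.50310921 -0.10458703]
```

View pics/g2.png

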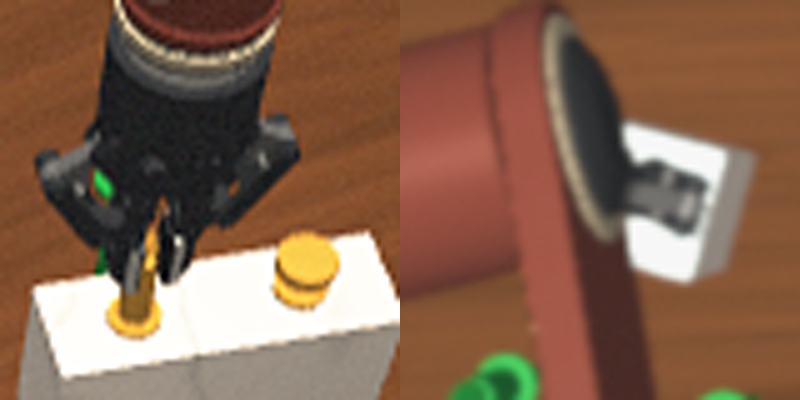

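```bash
python3 - <<'E'
from h import *
a=grab_frame('scene')[:,:,::-1]
cv2.imwrite('pics/g3.png',cv2.resize(a[115:165,380:430],(600,600),interpolation=2))
E
```

```text
(no output)
```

View pics/g3.png

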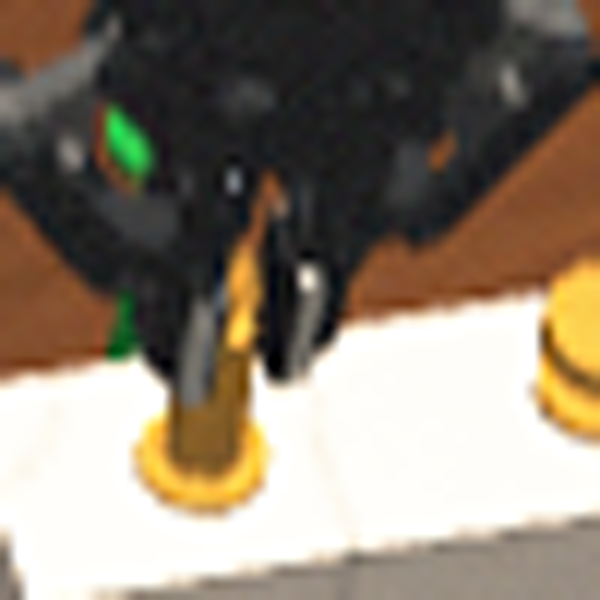

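The width is 14 mm instead of 18, there is a 14 N side load, and the left finger sits in front of the wand. So the pads are off-centre, and the reported TCP was right after all. I'll open and re-centre on the reported (0.465, 0.195).

Request:
servo_tool([
  [[50, 0, 0, 0, 0], [50, 0, 0, 0, 0], [50, -5, 8, 0, 0], [50, -9, 14, 0, 0], [50, -9, 14, 0, 0]],
])

```text
time: 5.25
tool_pos: [0.4644, 0.1955, 0.1311]
tool_rot: [-0.0, 0.147, 0.989, -0.0]
contact_force: [0.0, 1.0, 0.4]
gripper_width: 0.586
```

```bash
python3 - <<'E'
from h import *
s=state();p=s['tool_pos'];print(p,s['gripper_width'],s['contact_force'],s['ft_torque'])
a=grab_frame('scene')[:,:,::-1];b=grab_frame('top')[:,:,::-1]
o=np.hstack([cv2.resize(a[100:160,370:430],(400,400),interpolation=2),cv2.resize(b[210:290,190:270],(400,400),interpolation=2)])
cv2.imwrite('pics/g4.png',o)
E
```

```text
[0.464357   0.19548423 0.13110727] 0.5855456672850697 [0.01664373 1.04402156 0.41800219] [-0.03654045 -0.02397596  0.03808877]
```

View pics/g4.png

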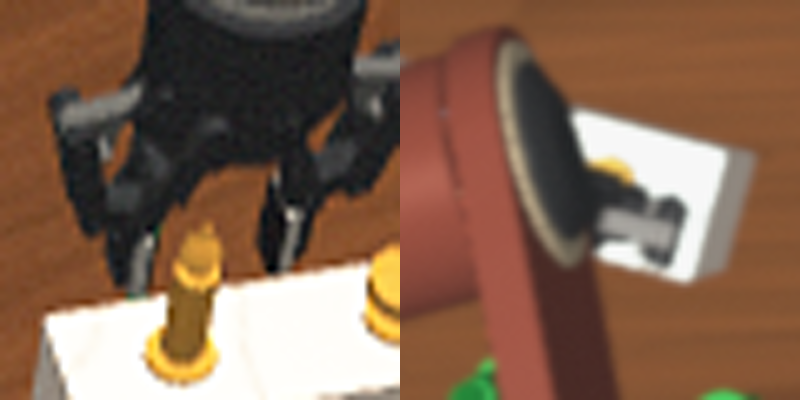

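Request:
servo_tool([
  [[50, 6, -8, 0, 0], [35, 6, -8, 0, 0], [20, 6, -8, 0, 0], [0, 6, -8, 0, 0], [0, 6, -8, 0, 0]],
])

```text
time: 5.98
tool_pos: [0.4713, 0.188, 0.1318]
tool_rot: [0.001, 0.147, 0.989, 0.001]
contact_force: [1.1, 4.1, 0.4]
gripper_width: 0.171
```

```bash
python3 - <<'E'
from h import *
s=state();p=s['tool_pos'];print(p,s['gripper_width'],s['contact_force'],s['ft_torque'])
a=grab_frame('scene')[:,:,::-1];b=grab_frame('top')[:,:,::-1]
o=np.hstack([cv2.resize(a[100:160,370:430],(400,400),interpolation=2),cv2.resize(b[210:290,190:270],(400,400),interpolation=2)])
cv2.imwrite('pics/g5.png',o)
E
```

```text
[0.47130662 0.18802797 0.13176195] 0.1708181444504371 [1.1272817  4.10381298 0.3547025 ] [ 1.01056349 -0.28763851 -0.06698281]
```

View pics/g5.png

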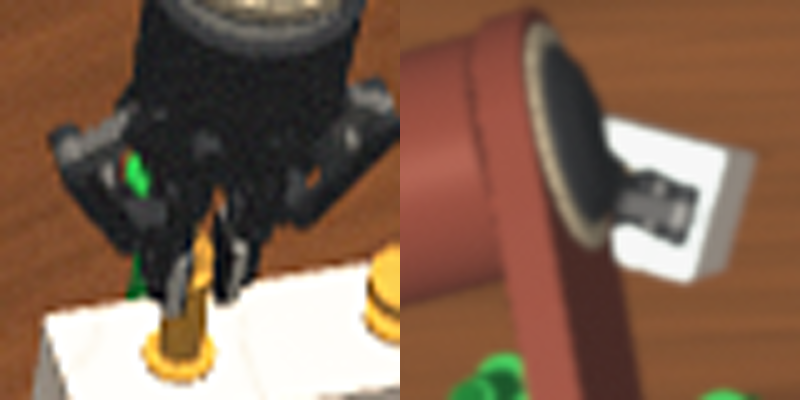

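Request:
servo_tool([
  [[0, 0, 0, 15, 0], [0, 0, 0, 40, 0], [0, 0, 0, 70, 0], [0, 0, 0, 105, 0], [0, 0, 0, 105, 0]],
])

```text
time: 6.7
tool_pos: [0.4721, 0.1867, 0.2392]
tool_rot: [0.002, 0.147, 0.989, -0.0]
contact_force: [0.1, 0.1, -0.3]
gripper_width: 0.172
```

```bash
python3 - <<'E'
from h import *
s=state();p=s['tool_pos'];print(p,s['gripper_width'],s['contact_force'],s['ft_torque'])
a=grab_frame('scene')[:,:,::-1];b=grab_frame('top')[:,:,::-1]
o=np.hstack([cv2.resize(a[70:170,360:460],(400,400),interpolation=2),cv2.resize(b[190:290,170:270],(400,400),interpolation=2)])
cv2.imwrite('pics/h1.png',o)
E
```

```text
[0.4721038 0.1867494 0.239157 ] 0.17169786348614266 [ 0.09966816  0.14194081 -0.31372398] [ 0.0103432   0.01390313 -0.00234728]
```

View pics/h1.png

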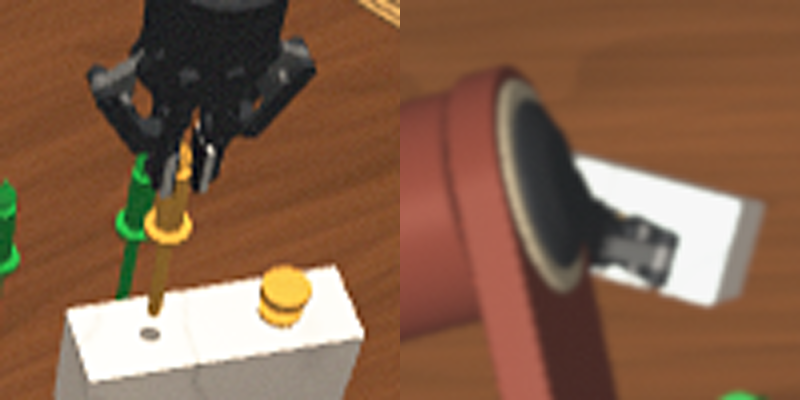

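Request:
servo_tool([
  [[0, 20, -6, 0, 0], [0, 40, -12, 0, 0], [0, 40, -12, 0, 0], [0, 40, -12, -30, 0], [0, 40, -12, -54, 0]],
])

```text
time: 7.42
tool_pos: [0.5091, 0.175, 0.1798]
tool_rot: [-0.001, 0.147, 0.989, -0.001]
contact_force: [0.1, 0.7, -1.5]
gripper_width: 0.171
```

```bash
python3 - <<'E'
from h import *
a=grab_frame('scene')[:,:,::-1]
s=state();p=s['tool_pos'];print(p,s['gripper_width'],s['contact_force'],s['ft_torque'])
o=cv2.resize(a[70:190,350:470],(600,600),interpolation=2)
cv2.imwrite('pics/i1.png',o)
E
```

```text
[0.50697903 0.17451763 0.1757152 ] 0.16497955372818018 [-1.18472761 -0.54038179 -2.62848347] [-0.06054495  0.06748637 -0.03089839]
```

View pics/i1.png

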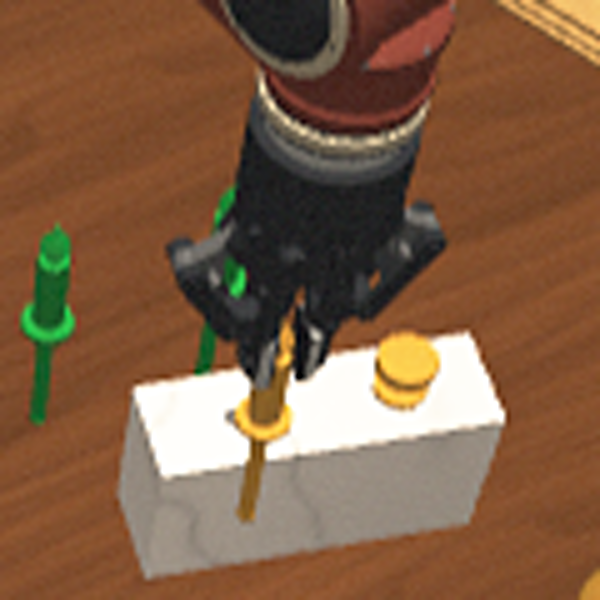

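Request:
servo_tool([
  [[0, 0, 0, 0, 0], [0, -10, 3, 0, 0], [0, -20, 6, 0, 0], [0, -30, 9, 0, 0], [0, -30, 9, 0, 0]],
])

```text
time: 8.1
tool_pos: [0.4803, 0.1845, 0.1831]
tool_rot: [0.001, 0.147, 0.989, 0.0]
contact_force: [0.4, -0.5, -0.0]
gripper_width: 0.167
```

```bash
python3 - <<'E'
from h import *
a=grab_frame('scene')[:,:,::-1]
s=state();p=s['tool_pos'];print(p,s['gripper_width'],s['contact_force'],s['ft_torque'])
o=cv2.resize(a[70:190,350:470],(600,600),interpolation=2)
cv2.imwrite('pics/i2.png',o)
E
```

```text
[0.48062492 0.18439808 0.18299414] 0.1720736813841188 [1.53634791 0.20500408 0.46454313] [-0.00832857 -0.25417244  0.03350434]
```

View pics/i2.png

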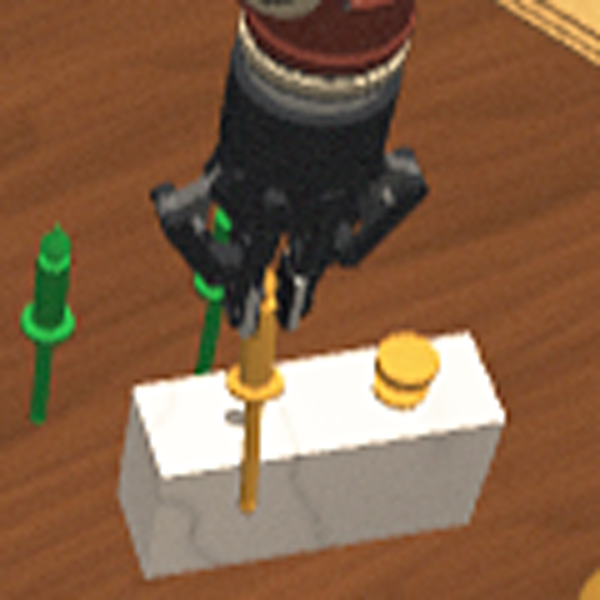

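Request:
servo_tool([
  [[0, -10, 3, 0, 0], [0, -19, 5.5, 0, 0], [0, -27, 8, 0, 0], [0, -27, 8, 0, 0], [0, -27, 8, 0, 0]],
])

```text
time: 8.78
tool_pos: [0.4536, 0.1922, 0.1824]
tool_rot: [-0.0, 0.147, 0.989, 0.0]
contact_force: [1.3, 0.1, 0.2]
gripper_width: 0.169
```

```bash
python3 - <<'E'
from h import *
a=grab_frame('scene')[:,:,::-1];b=grab_frame('top')[:,:,::-1]
s=state();p=s['tool_pos'];print(p,s['gripper_width'],s['contact_force'],s['ft_torque'])
o=np.hstack([cv2.resize(a[70:170,360:460],(400,400),interpolation=2),cv2.resize(b[190:290,170:270],(400,400),interpolation=2)])
cv2.imwrite('pics/i3.png',o)
E
```

```text
[0.45376292 0.19210761 0.18224515] 0.16801486683941563 [ 0.40588583 -0.22567876  0.14853063] [-0.02807994 -0.2599414  -0.01219604]
```

View pics/i3.png

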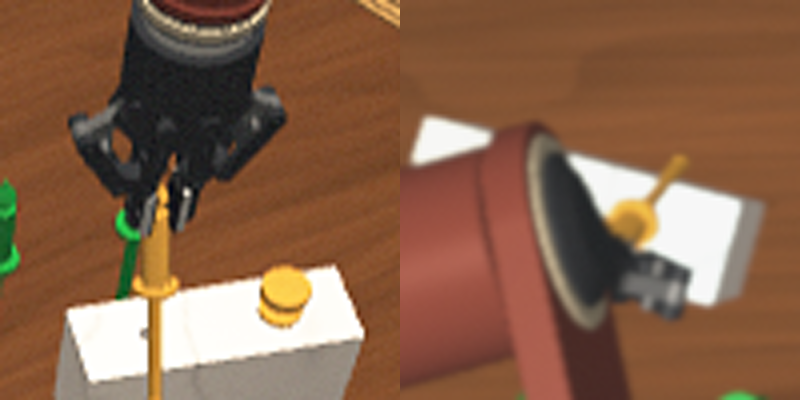

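Request:
servo_tool([
  [[0, 0, 0, 25, 0], [0, 0, 0, 50, 0], [0, 0, -30, 70, 0], [0, 0, -75, 70, 0], [0, 0, -120, 70, 0]],
])

```text
time: 9.5
tool_pos: [0.4534, 0.0712, 0.2521]
tool_rot: [-0.001, 0.147, 0.989, 0.0]
contact_force: [0.8, -0.4, -0.4]
gripper_width: 0.168
```

Request:
servo_tool([
  [[0, 0, -45, 0, 0], [0, 0, -90, 0, 0], [0, 0, -135, 0, 0], [0, 0, -165, 0, 0], [0, 0, -180, 0, 0]],
])

```text
time: 10.12
tool_pos: [0.4533, -0.109, 0.2516]
tool_rot: [-0.001, 0.148, 0.989, 0.001]
contact_force: [-0.1, -0.5, -1.1]
gripper_width: 0.17
```

```bash
python3 - <<'E'
from h import *
a=grab_frame('scene')[:,:,::-1];b=grab_frame('top')[:,:,::-1]
s=state();p=s['tool_pos'];print(p,s['gripper_width'],s['contact_force'],s['tool_rot'])
o=np.hstack([cv2.resize(a[100:260,200:360],(400,400),interpolation=2),cv2.resize(b[170:330,280:440],(400,400),interpolation=2)])
cv2.imwrite('pics/j1.png',o);cv2.imwrite('pics/j1s.png',a);cv2.imwrite('pics/j1t.png',b)
E
```

```text
[ 0.45355471 -0.10854984  0.25173383] 0.17007033287876533 [-0.47234102 -0.4628659  -0.76577052] [-6.62236378e-04  1.47946315e-01  9.88995116e-01  3.33055718e-04]
```

View pics/j1.png

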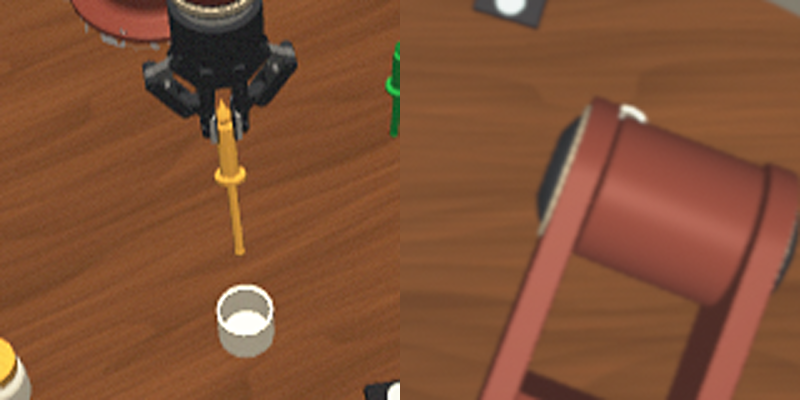

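```bash
cat >> h.py <<'E'
from scipy.optimize import least_squares
def wand(tip,col,fin,az,z0=None,guess=(.51,-.12,.14,.5)):
    x=np.array([np.cos(az),np.sin(az),0])
    def f(q):
        T=q[:3];d=-np.sin(q[3])*x+np.array([0,0,np.cos(q[3])])
        r=list(proj('scene',T)-tip)+list(proj('scene',T+.088*d)-col)+list(proj('scene',T+.166*d)-fin)
        if z0 is not None:r.append((T[2]+.121*np.cos(q[3])-z0)*500)
        return r
    s=least_squares(f,guess);return s.x[:3],np.degrees(s.x[3]),s.fun
E
python3 - <<'E'
from h import *
np.set_printoptions(precision=4,suppress=True)
g=lambda x,y:(x/2.5+200,y/2.5+100)
for az in(-17,-15):
  for z0 in(None,.2517):
    print(wand(g(240,254),g(230,177),g(223,100),np.radians(az),z0))
E
```

```text
(array([ 0.5553, -0.1472,  0.2322]), np.float64(14.314393725002054), array([-0.2283,  0.0634,  0.3861, -0.1152, -0.1615,  0.0525]))
(array([ 0.5017, -0.1229,  0.1401]), np.float64(22.716056570764636), array([ 0.2188,  0.0726,  0.3623, -0.3912, -0.5498,  0.3151,  0.0101]))
(array([ 0.5816, -0.1583,  0.2769]), np.float64(10.729229849934399), array([-0.1763, -0.0171,  0.4037,  0.0239, -0.2244, -0.0074]))
(array([ 0.5016, -0.1216,  0.1399]), np.float64(22.439707759563888), array([ 0.6817, -0.1056,  0.3702, -0.3832, -0.9832,  0.479 ,  0.0232]))
```

```bash
python3 - <<'E'
from h import *
np.set_printoptions(precision=4,suppress=True)
g=lambda x,y:(x/2.5+200,y/2.5+100)
for phi in(22,26,30,33):
  c=np.cos(np.radians(phi));C=onz('top',(228.25,245),.182-.033*c);T=onz('top',(240.5,230),.182-.119*c)
  d=T-C;print(phi,C,T,np.degrees(np.arctan2(np.hypot(*d[:2]),-d[2])),np.degrees(np.arctan2(d[1],d[0])))
for phi in(20,25,30,33):
  c=np.cos(np.radians(phi));z=.252
  C=onz('scene',g(230,177),z-.033*c);T=onz('scene',g(240,254),z-.121*c);F=onz('scene',g(223,100),z+.045*c)
  d=T-C;e=T-F
  print(phi,T,[ (np.degrees(np.arctan2(np.hypot(*d[:2]),-d[2])),np.degrees(np.arctan2(d[1],d[0])),np.linalg.norm(d)) for d in (d,e)])
E
```

```text
22 [0.47   0.1868 0.1514] [0.5045 0.1759 0.0717] 24.424816274732144 -17.633413767610964
26 [0.47   0.1866 0.1523] [0.5044 0.1752 0.075 ] 25.127784624954824 -18.388515061065153
30 [0.47   0.1864 0.1534] [0.5043 0.1744 0.0789] 25.990276527206355 -19.257751554126422
33 [0.47   0.1862 0.1543] [0.5042 0.1737 0.0822] 26.755361745314428 -19.981198229492957
20 [ 0.5002 -0.1228  0.1383] [(np.float64(21.038738104756174), np.float64(-15.870068354321358), np.float64(0.08859915475885567)), (np.float64(21.817644817504732), np.float64(-18.464220160810566), np.float64(0.16802431904119475))]
25 [ 0.5025 -0.1238  0.1423] [(np.float64(22.831861704848297), np.float64(-16.276262110267268), np.float64(0.08653534455605309)), (np.float64(23.772343893046052), np.float64(-18.739995575359643), np.float64(0.16439532072479737))]
30 [ 0.5054 -0.125   0.1472] [(np.float64(25.110933643600486), np.float64(-16.712722675321174), np.float64(0.0841648365942978)), (np.float64(26.24566449229007), np.float64(-19.033153401358117), np.float64(0.16028456040698885))]
33 [ 0.5074 -0.1259  0.1505] [(np.float64(26.73210533359856), np.float64(-16.980463939870532), np.float64(0.08263509199664361)), (np.float64(27.996905987559963), np.float64(-19.211394608522244), np.float64(0.15767109889928976))]
```

```bash
python3 -c "
import cv2;a=cv2.imread('pics/j1s.png');cv2.imwrite('pics/j2.png',cv2.resize(a[130:215,260:330],None,fx=7,fy=7,interpolation=2))"
```

```text
(no output)
```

View pics/j2.png

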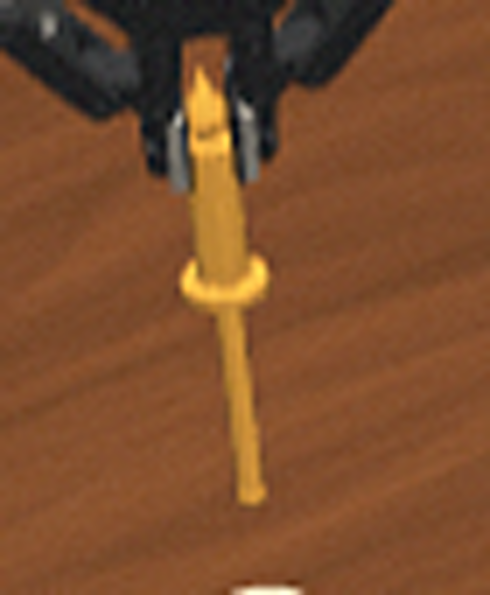

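The fingertips sit near the finial base, so the pads are about 20 mm higher on the wand than planned. The hold is steady (width 0.17) and the tilt measures about 24°. Next I line up over the pot.

Request:
servo_tool([
  [[0, 7, -2, 0, 0], [0, 14, -4, -15, 0], [0, 14, -4, -40, 0], [0, 14, -4, -65, 0], [0, 14, -4, -70, 0]],
])

```text
time: 10.85
tool_pos: [0.4665, -0.1106, 0.179]
tool_rot: [-0.003, 0.146, 0.989, 0.001]
contact_force: [0.6, 1.6, 0.5]
gripper_width: 0.171
```

```bash
python3 - <<'E'
from h import *
a=grab_frame('scene')[:,:,::-1];b=grab_frame('top')[:,:,::-1]
s=state();p=s['tool_pos'];print(p,s['gripper_width'],s['contact_force'],s['tool_rot'])
o=np.hstack([cv2.resize(a[170:250,260:340],(400,400),interpolation=2),cv2.resize(b[180:260,320:400],(400,400),interpolation=2)])
cv2.imwrite('pics/k1.png',o)
E
```

```text
[ 0.46753203 -0.11124794  0.18118033] 0.16700414925595988 [-0.65411152 -0.40663404 -0.96739859] [-9.37606218e-04  1.46587897e-01  9.89197169e-01  2.65041150e-04]
```

View pics/k1.png

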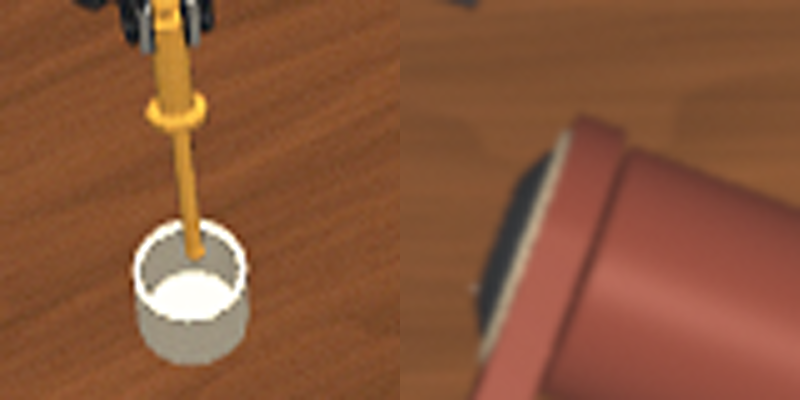

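```bash
python3 - <<'E'
from h import *
for z in(.06,.07):print(onz('scene',(260+197/5,170+255/5),z))
print(onz('scene',(260+190/5,170+268/5),.055))
E
```

```text
[ 0.51000151 -0.12147409  0.06      ]
[ 0.51538515 -0.12385088  0.07      ]
[ 0.51242791 -0.12685919  0.055     ]
```

Request:
servo_tool([
  [[0, 1, -3, -15, 0], [0, 1, -3, -30, 0], [0, 1, -3, -42, 0], [0, 1, -3, -50, 0], [0, 1, -3, -50, 0]],
])

```text
time: 11.58
tool_pos: [0.4683, -0.1147, 0.1313]
tool_rot: [-0.001, 0.147, 0.989, 0.0]
contact_force: [-0.4, 0.1, 0.3]
gripper_width: 0.168
```

Request:
servo_tool([
  [[0, 0, 0, 0, 0], [0, 0, 0, 0, 0]],
])

```text
time: 11.82
tool_pos: [0.4692, -0.1151, 0.1329]
tool_rot: [0.001, 0.147, 0.989, -0.0]
contact_force: [-0.1, -0.4, -0.3]
gripper_width: 0.168
```

```bash
python3 - <<'E'
from h import *
a=grab_frame('scene')[:,:,::-1]
s=state();p=s['tool_pos'];print(p,s['gripper_width'],s['contact_force'],s['tool_rot'])
cv2.imwrite('pics/l1.png',cv2.resize(a[170:250,260:340],(480,480),interpolation=2))
E
```

```text
[ 0.46917755 -0.11506504  0.13282056] 0.17297768856266182 [-0.62114016 -0.7318079  -0.5515062 ] [ 5.41744389e-04  1.47020342e-01  9.89133309e-01 -1.48639359e-04]
```

View pics/l1.png

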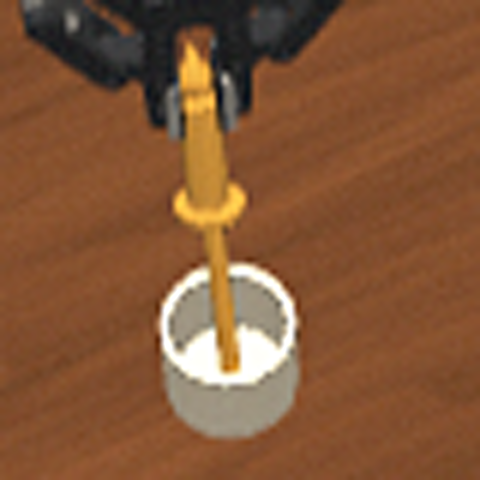

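Request:
servo_tool([
  [[0, 0, 0, -4, 0], [0, 0, 0, -7, 0], [0, 0, 0, -7, 0]],
])

```text
time: 12.25
tool_pos: [0.4685, -0.1148, 0.1247]
tool_rot: [-0.0, 0.147, 0.989, 0.0]
contact_force: [-0.7, -1.0, -0.7]
gripper_width: 0.166
```

```bash
python3 - <<'E'
from h import *
a=grab_frame('scene')[:,:,::-1]
s=state();p=s['tool_pos'];print(p,s['gripper_width'],s['contact_force'])
cv2.imwrite('pics/l2.png',cv2.resize(a[170:250,260:340],(480,480),interpolation=2))
for z in (.01,.016,.022,.033):print(z,onz('scene',(260+230/6,170+370/6),z))
E
```

```text
[ 0.46859248 -0.11482803  0.1248697 ] 0.1698010374508904 [-0.00988818 -0.22552548  0.02307454]
0.01 [ 0.51046814 -0.12664939  0.01      ]
0.016 [ 0.51355647 -0.12798709  0.016     ]
0.022 [ 0.51664479 -0.12932479  0.022     ]
0.033 [ 0.52230672 -0.13177725  0.033     ]
```

View pics/l2.png

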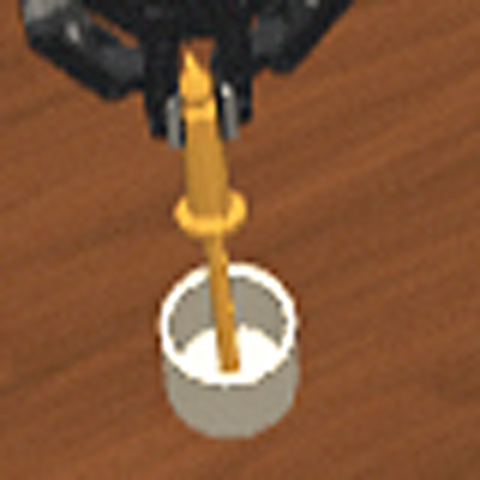

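Request:
servo_tool([
  [[0, 0, 0, 20, 0], [0, 0, 0, 50, 0], [0, 0, 0, 90, 0], [0, 0, 0, 130, 0], [0, 0, 0, 160, 0]],
])

```text
time: 12.92
tool_pos: [0.4692, -0.1151, 0.2875]
tool_rot: [0.001, 0.147, 0.989, -0.0]
contact_force: [1.7, -0.8, -0.7]
gripper_width: 0.17
```

Request:
servo_tool([
  [[0, 15, 18, 0, 0], [0, 40, 47, 0, 0], [0, 70, 82, 0, 0], [0, 90, 105, 0, 0], [0, 99, 115, 0, 0]],
])

```text
time: 13.55
tool_pos: [0.5684, 0.0012, 0.2849]
tool_rot: [-0.0, 0.146, 0.989, -0.0]
contact_force: [0.6, 0.1, -0.9]
gripper_width: 0.168
```

Request:
servo_tool([
  [[0, 0, 0, 0, 0], [0, 0, 0, 0, 0]],
])

```text
time: 13.8
tool_pos: [0.5674, -0.0007, 0.2852]
tool_rot: [-0.0, 0.147, 0.989, -0.0]
contact_force: [0.1, -0.1, -1.3]
gripper_width: 0.168
```

```bash
python3 - <<'E'
from h import *
a=grab_frame('scene')[:,:,::-1];b=grab_frame('top')[:,:,::-1]
s=state();p=s['tool_pos'];print(p,s['gripper_width'],s['contact_force'],s['tool_rot'])
o=np.hstack([cv2.resize(a[170:290,300:420],(400,400),interpolation=2),cv2.resize(b[90:210,270:390],(400,400),interpolation=2)])
cv2.imwrite('pics/m1.png',o);cv2.imwrite('pics/m1s.png',a);cv2.imwrite('pics/m1t.png',b)
E
```

```text
[ 0.56737976 -0.00078464  0.28537541] 0.1690858728614794 [-0.60718464  0.22841359 -0.76498967] [ 1.03189720e-04  1.47675134e-01  9.89035909e-01 -1.22809052e-04]
```

View pics/m1.png

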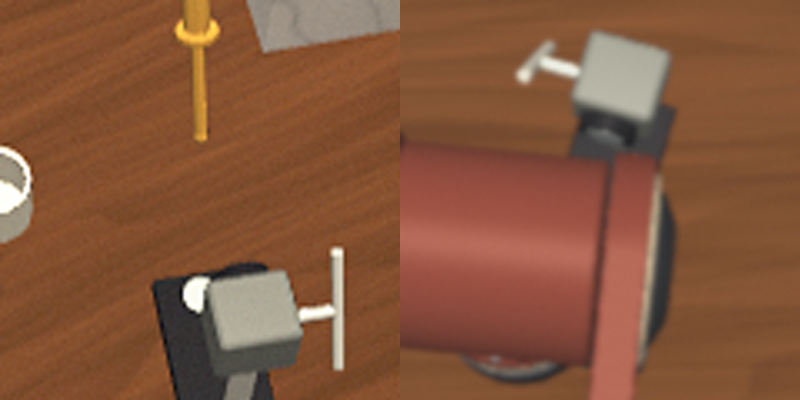

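```bash
python3 - <<'E'
from h import *
np.set_printoptions(precision=4,suppress=True)
a=cv2.imread('pics/m1s.png')
cv2.imwrite('pics/m2.png',cv2.resize(a[130:220,325:400],None,fx=6.5,fy=6.5,interpolation=2))
E
```

```text
(no output)
```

View pics/m2.png

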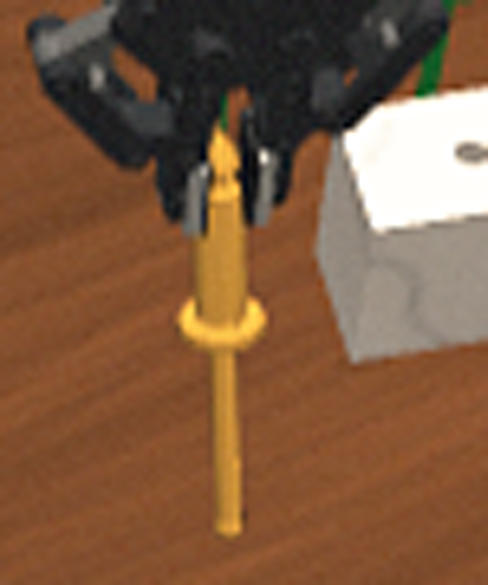

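```bash
python3 - <<'E'
from h import *
np.set_printoptions(precision=4,suppress=True)
g=lambda x,y:(x/6.5+325,y/6.5+130)
for zt in(.170,.175,.180):
  T=onz('scene',g(229,531),zt)
  for phi in(22,26,30,34):
    c=np.cos(np.radians(phi));C=onz('scene',g(222,322),zt+.088*c);F=onz('scene',g(221,127),zt+.166*c)
    r=[]
    for d in(T-C,T-F): r+=[np.degrees(np.arctan2(np.hypot(*d[:2]),-d[2])),np.degrees(np.arctan2(d[1],d[0])),np.linalg.norm(d)]
    print(zt,T,phi,np.array(r))
E
```

```text
0.17 [ 0.6132 -0.0129  0.17  ] 22 [ 22.4608 -16.9257   0.0883  21.4421 -18.0203   0.1654]
0.17 [ 0.6132 -0.0129  0.17  ] 26 [ 24.1176 -17.8616   0.0867  23.2356 -19.0243   0.1624]
0.17 [ 0.6132 -0.0129  0.17  ] 30 [ 26.1136 -18.8369   0.0849  25.3939 -20.0507   0.1591]
0.17 [ 0.6132 -0.0129  0.17  ] 34 [ 28.4734 -19.8222   0.083   27.9411 -21.0674   0.1558]
0.175 [ 0.6157 -0.0148  0.175 ] 22 [ 22.1948 -16.7628   0.0881  21.1541 -17.8437   0.165 ]
0.175 [ 0.6157 -0.0148  0.175 ] 26 [ 23.849  -17.7184   0.0865  22.945  -18.8719   0.162 ]
0.175 [ 0.6157 -0.0148  0.175 ] 30 [ 25.8429 -18.7131   0.0847  25.1014 -19.9215   0.1588]
0.175 [ 0.6157 -0.0148  0.175 ] 34 [ 28.2015 -19.7166   0.0828  27.6479 -20.9594   0.1554]
0.18 [ 0.6181 -0.0166  0.18  ] 22 [ 21.928  -16.5956   0.088   20.8652 -17.6617   0.1647]
0.18 [ 0.6181 -0.0166  0.18  ] 26 [ 23.5795 -17.5715   0.0863  22.6532 -18.7152   0.1617]
0.18 [ 0.6181 -0.0166  0.18  ] 30 [ 25.571  -18.5862   0.0845  24.8075 -19.7887   0.1584]
0.18 [ 0.6181 -0.0166  0.18  ] 34 [ 27.9283 -19.6085   0.0826  27.3533 -20.8486   0.1549]
```

Tilt measures about 22°, too close to the 11° limit. I'll go back to the holder edge to add about 9°.

Request:
servo_tool([
  [[0, -15, 31, 0, 0], [0, -38, 78, 0, 0], [0, -62, 128, 0, 0], [0, -83, 170, 0, 0], [0, -90, 186, 0, 0]],
])

```text
time: 14.52
tool_pos: [0.4767, 0.1872, 0.2856]
tool_rot: [0.0, 0.146, 0.989, 0.0]
contact_force: [0.4, 0.3, -0.8]
gripper_width: 0.173
```

Request:
servo_tool([
  [[0, 0, 0, 0, 0], [0, 0, 0, -30, 0], [0, 0, 0, -65, 0], [0, 0, 0, -95, 0], [0, 0, 0, -103, 0]],
])

```text
time: 15.15
tool_pos: [0.4771, 0.1842, 0.1796]
tool_rot: [-0.002, 0.148, 0.989, -0.001]
contact_force: [0.0, -0.2, -0.8]
gripper_width: 0.173
```

Request:
servo_tool([
  [[0, 0, 0, 0, 0], [0, 0, 0, 0, 0]],
])

```text
time: 15.4
tool_pos: [0.479, 0.1859, 0.1841]
tool_rot: [0.001, 0.147, 0.989, 0.0]
contact_force: [0.2, 0.1, -1.1]
gripper_width: 0.172
```

```bash
python3 - <<'E'
from h import *
a=grab_frame('scene')[:,:,::-1];b=grab_frame('top')[:,:,::-1]
s=state();p=s['tool_pos'];print(p,s['gripper_width'],s['contact_force'],s['ft_torque'])
o=np.hstack([cv2.resize(a[80:180,360:460],(400,400),interpolation=2),cv2.resize(b[190:290,170:270],(400,400),interpolation=2)])
cv2.imwrite('pics/n1.png',o)
E
```

```text
[0.4787919  0.18615184 0.18393499] 0.1710944874852399 [ 0.20570746  0.429004   -0.39716176] [-0.00170724 -0.0406188  -0.01099478]
```

View pics/n1.png

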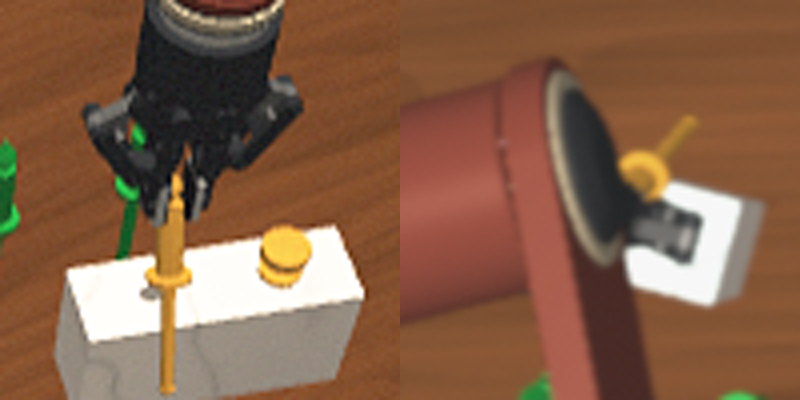

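Request:
servo_tool([
  [[0, -11, 3, 0, 0], [0, -22, 6.5, 0, 0], [0, -33, 10, 0, 0], [0, -44, 13, 0, 0], [0, -44, 13, 0, 0]],
])

```text
time: 16.12
tool_pos: [0.4332, 0.1995, 0.1827]
tool_rot: [0.0, 0.147, 0.989, 0.0]
contact_force: [-0.4, -1.1, 0.2]
gripper_width: 0.166
```

```bash
python3 - <<'E'
from h import *
a=grab_frame('scene')[:,:,::-1];b=grab_frame('top')[:,:,::-1]
s=state();p=s['tool_pos'];print(p,s['gripper_width'],s['contact_force'],s['ft_torque'])
o=np.hstack([cv2.resize(a[80:180,360:460],(400,400),interpolation=2),cv2.resize(b[190:290,170:270],(400,400),interpolation=2)])
cv2.imwrite('pics/n2.png',o)
E
```

```text
[0.43376736 0.19930451 0.18265443] 0.1647600568153049 [0.57617861 0.68918311 1.28256119] [ 0.02296775 -0.26674529  0.02431114]
```

View pics/n2.png

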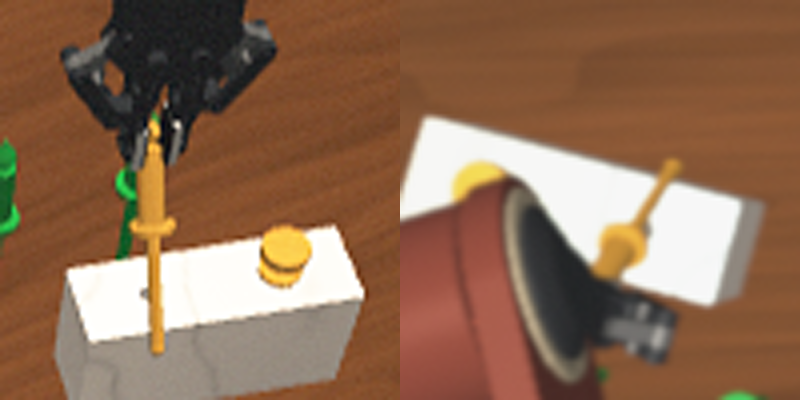

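```bash
python3 - <<'E'
from h import *
np.set_printoptions(precision=4,suppress=True)
C,e=tri((398,136.5),(225.75,250.75));T,e2=tri((399.25,167.3),(238.3,231.2))
d=T-C;print(C,e,T,e2,np.linalg.norm(d),np.degrees(np.arctan2(np.hypot(*d[:2]),-d[2])),np.degrees(np.arctan2(d[1],d[0])))
E
```

```text
[0.4582 0.1914 0.1588] 0.0018325409964612246 [0.5018 0.1788 0.0862] 0.0015156364148001407 0.08563402922851976 31.98666800615816 -16.207260788251816
```

Request:
servo_tool([
  [[0, 0, 0, 20, 0], [0, 0, 0, 50, 0], [0, 0, 0, 80, 0], [0, 0, 0, 90, 0], [0, 10, -16, 90, 0]],
])

```text
time: 16.85
tool_pos: [0.4439, 0.1836, 0.2735]
tool_rot: [0.001, 0.146, 0.989, 0.0]
contact_force: [0.2, -0.9, -0.9]
gripper_width: 0.17
```

Request:
servo_tool([
  [[0, 26, -40, 0, 0], [0, 55, -85, 0, 0], [0, 84, -131, 0, 0], [0, 108, -168, 0, 0], [0, 116, -181, 0, 0]],
])

```text
time: 17.48
tool_pos: [0.5601, 0.0001, 0.271]
tool_rot: [-0.001, 0.148, 0.989, 0.0]
contact_force: [0.1, 0.3, -1.1]
gripper_width: 0.168
```

Request:
servo_tool([
  [[0, 0, 0, 0, 0], [0, 0, 0, 0, 0], [0, 0, 0, 0, 0]],
])

```text
time: 17.85
tool_pos: [0.5593, 0.0032, 0.2724]
tool_rot: [0.0, 0.146, 0.989, 0.0]
contact_force: [0.7, -0.0, -0.6]
gripper_width: 0.167
```

```bash
python3 - <<'E'
from h import *
a=grab_frame('scene')[:,:,::-1];b=grab_frame('top')[:,:,::-1]
s=state();p=s['tool_pos'];print(p,s['gripper_width'],s['contact_force'],s['tool_rot'])
cv2.imwrite('pics/o1s.png',a);cv2.imwrite('pics/o1t.png',b)
cv2.imwrite('pics/o1.png',np.hstack([cv2.resize(a[150:270,320:420],(500,600),interpolation=2),cv2.resize(b[90:210,290:350],(300,600),interpolation=2)]))
E
```

```text
[0.55948469 0.00297305 0.27242912] 0.16801783376007973 [ 0.91641311 -0.24717093  0.02307193] [1.71924593e-04 1.46362773e-01 9.89230967e-01 4.47466753e-05]
```

View pics/o1.png

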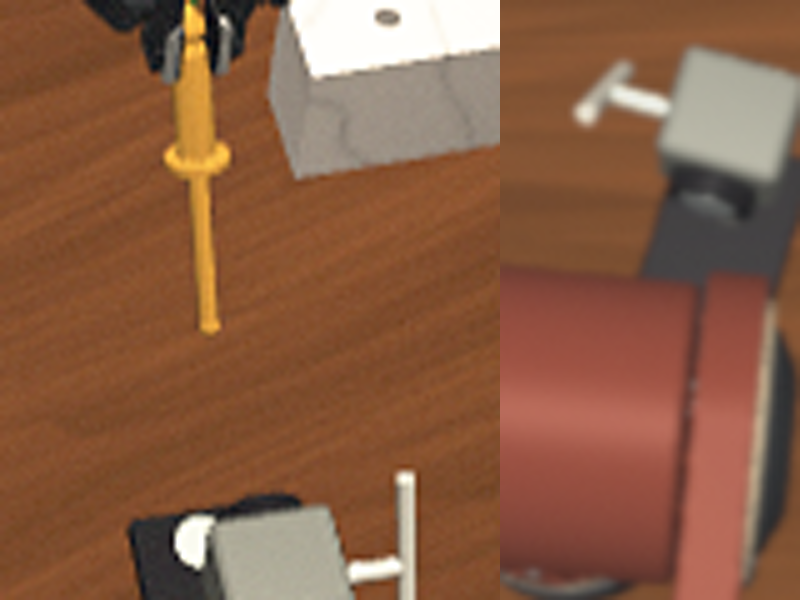

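```bash
python3 - <<'E'
from h import *
np.set_printoptions(precision=4,suppress=True)
print('focus px',proj('scene',[.652,-.025,.17]))
t=(362,215.2);c=(359.4,181.6)
for zt in(.172,.176):
  T=onz('scene',t,zt)
  for phi in(26,29,32):
    d=T-onz('scene',c,zt+.088*np.cos(np.radians(phi)))
    print(zt,T,phi,np.degrees(np.arctan2(np.hypot(*d[:2]),-d[2])),np.degrees(np.arctan2(d[1],d[0])),np.linalg.norm(d))
E
```

```text
focus px [364.3668 226.7432]
0.172 [ 0.6242 -0.0149  0.172 ] 26 26.67595959648087 -14.07240281802003 0.08851547799489172
0.172 [ 0.6242 -0.0149  0.172 ] 29 28.118695565810455 -14.853102661040378 0.08726630297598563
0.172 [ 0.6242 -0.0149  0.172 ] 32 29.75646157353879 -15.652367419584385 0.08596307929264749
0.176 [ 0.6262 -0.0164  0.176 ] 26 26.46363596044385 -13.950663589803082 0.08835158774104211
0.176 [ 0.6262 -0.0164  0.176 ] 29 27.905449121271573 -14.74254204957674 0.08709369072990378
0.176 [ 0.6262 -0.0164  0.176 ] 32 29.542723873137 -15.552776113396824 0.08578073435791822
```

Request:
servo_tool([
  [[0, 8, -2, 0, -0.1], [0, 18, -5, 0, -0.3], [0, 29, -8, 0, -0.4], [0, 29, -8, 0, -0.4], [0, 29, -8, 0, -0.4]],
])

```text
time: 18.58
tool_pos: [0.5888, -0.006, 0.272]
tool_rot: [-0.0, 0.168, 0.986, 0.0]
contact_force: [-0.3, 0.1, -0.7]
gripper_width: 0.169
```

Request:
servo_tool([
  [[0, 0, 0, 0, 0], [0, 0, 0, 0, 0], [0, 0, 0, 0, 0], [0, 0, 0, 0, 0]],
])

```text
time: 19.08
tool_pos: [0.5887, -0.0059, 0.2723]
tool_rot: [0.0, 0.168, 0.986, -0.0]
contact_force: [-0.2, 0.2, -0.9]
gripper_width: 0.17
```

```bash
python3 - <<'E'
from h import *
a=grab_frame('scene')[:,:,::-1];b=grab_frame('top')[:,:,::-1]
s=state();p=s['tool_pos'];print(p,s['gripper_width'],s['contact_force'],s['tool_rot'])
cv2.imwrite('pics/p1s.png',a);cv2.imwrite('pics/p1t.png',b)
cv2.imwrite('pics/p1.png',np.hstack([cv2.resize(a[160:280,320:420],(500,600),interpolation=2),cv2.resize(b[90:210,290:350],(300,600),interpolation=2)]))
E
```

```text
[ 0.58876128 -0.00591608  0.272226  ] 0.17014141082083006 [-0.33656697  0.72217322 -0.57264074] [2.00231744e-05 1.67725384e-01 9.85833756e-01 1.92897662e-06]
```

View pics/p1.png

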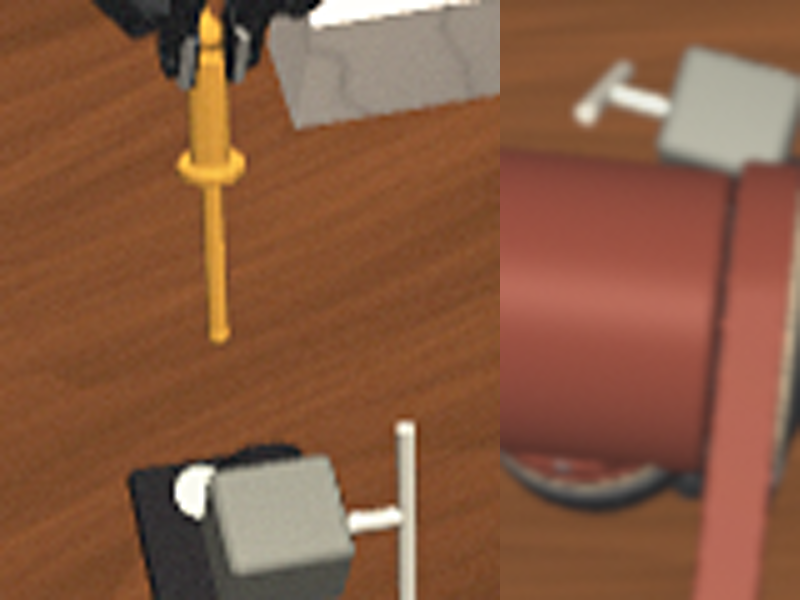

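View pics/p1s.png

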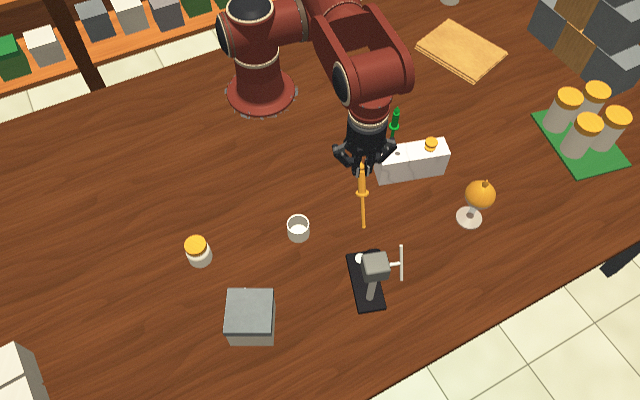

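```bash
python3 - <<'E'
from h import *
np.set_printoptions(precision=4,suppress=True)
print('foot corner',onz('scene',(320+131/5,160+472/5),.012))
t=(364,227.4);c=(320+211/5,160+165/5)
for zt in(.166,.171):
  T=onz('scene',t,zt)
  for phi in(26,29,32):
    d=T-onz('scene',c,zt+.088*np.cos(np.radians(phi)))
    print(zt,T,phi,np.degrees(np.arctan2(np.hypot(*d[:2]),-d[2])),np.degrees(np.arctan2(d[1],d[0])),np.linalg.norm(d))
print(state()['joint_vel'])
E
python3 -c "
import cv2;import numpy as np
a=cv2.imread('pics/scene0.png').astype(int);b=cv2.imread('pics/p1s.png').astype(int)
for n,(x,y,w,h) in dict(pot=(280,205,40,45),jar=(178,228,40,45),burner=(450,172,50,60),stopper=(420,130,25,25)).items(): print(n,np.abs(a-b)[y:y+h,x:x+w].mean(), np.abs(a-b)[y:y+h,x:x+w].max())"
```

```text
foot corner [ 0.6276 -0.0501  0.012 ]
0.166 [ 0.6513 -0.0252  0.166 ] 26 27.932742924411354 -17.24341333768227 0.08952354071390065
0.166 [ 0.6513 -0.0252  0.166 ] 29 29.351829455377295 -17.879607891595118 0.0883022242818165
0.166 [ 0.6513 -0.0252  0.166 ] 32 30.95974253685382 -18.534628111941977 0.0870270687741363
0.171 [ 0.6535 -0.027   0.171 ] 26 27.672854728627506 -17.12027436219024 0.08930967420390969
0.171 [ 0.6535 -0.027   0.171 ] 29 29.091295023682083 -17.767160580475267 0.0880779052980963
0.171 [ 0.6535 -0.027   0.171 ] 32 30.69908758942878 -18.432751936132142 0.08679110273874993
[ 0.0013  0.0015 -0.0007 -0.0003  0.0003 -0.0017]
pot 2.092037037037037 15
jar 2.0568518518518517 13
burner 2.1455555555555557 12
stopper 1.2304 10
```

The last checks agree: tip about 3 mm from the focus, tilt about 29° at heading -17.7°, everything at rest and the bystanders unmoved.

```bash
python3 -c "
from plant import *
print(job_done())"
```

```text
the job is handed in; nothing more can be done
None
```

I drew the wand from the holder, dipped its tip in the pot, and handed the job in at about 19 s with the arm holding the wand still in front of the lens. No verdict is reported, so the numbers below are my own checks from the pictures and the arm state.

- **Grasp:** The first grasp was off-centre, with a 14 N side load, so I opened and gripped again. The second grip held about 20 mm higher on the wand than planned, near the base of the finial. It stayed steady, reading about 14.5 mm wide, against the 18 mm grip and a finial of at most 17 mm.
- **Tilt:** The tool can only turn about the vertical, so I leaned the wand by pivoting it in the grip against the fixed holder's top edge. The first push gave only about 22°, so after the dip I went back and pushed again.
- **Dip:** I judge the tip reached about 15 mm above the table inside the pot (the limit is 33 mm), with no contact force above the sensor noise. The tip was partly hidden by the pot's wall, so this depth comes from the arm height and the wand's geometry.
- **Final pose:**

| Check | Measured | Target |
|---|---|---|
| Tip position (m) | (0.652, -0.026, about 0.168) | (0.652, -0.025, 0.170) |
| Lean | about 29° | 30° |
| Heading of the lean | -17.7° | about -17.5° |

- **Bystanders:** Pot, jar, burner and stopper look unchanged from the first picture, differing only by image noise. The arm was at rest with the wand clear of everything.

At the final pose the arm blocked the top camera. The tip height therefore rests on arm height and geometry, checked only by the wand's apparent length in the scene view. I estimate the final tip position is good to about 5 mm. Early on, the finger positions I read from the pictures also disagreed with the reported tool position, probably because of that same 20 mm in height, so I did the fine alignment by sight.

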